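Clamp the closed phone in the gluing jig

TASK

The closed phone with the blue back is to be clamped in the two-bay gluing jig so that its back can set. First slide it along its bay until it is fully home against the end stop at the far end, then push the orange-tipped sprung bar beside that phone over until it snaps down onto the phone. The phone in the other bay is open with its circuit board bare: leave it and its bar as they are.

Things in the scene. Friction and masses are not known exactly. Their poses are not given: they have to be found in the camera images.
- jig: Fixed aluminium jig plate, 220 (its x) x 200 (its y) x 12 mm; origin at the centre of its underside, on the table. Its x points away from the robot, its y to the left. Two open-topped bays 76 mm wide run along its x, centre lines at y = +46 and -46 mm, open at the near end. Beside them a spine 16 mm wide at y = 0 and outer fences at |y| = 84 to 90 mm rise to 20 mm above the table.
- end_stop (a point): Middle of the foot of the end stop's near face: x = +100 mm of the jig, y = 0, 12 mm above the table. The black stop runs across the far end of both bays and rises to 26 mm above the table.
- shut_phone (a point): Centre of the closed phone, 148 x 72 x 10 mm, about 190 g, black edge, blue back uppermost with a camera block (1.5 mm proud) near one far corner. Loose, flat in one of the bays (either one), so 12 to 22 mm above the table, long side (its x) along the bay, 25 to 50 mm short of the end stop. Fully home, its centre is at x = +26 mm of the jig. It slides easily (about 2 N).
- open_phone (a point): Centre of the open phone, same size, about 170 g: silver frame, dark battery and green circuit board bare on top. Loose in the other bay, also short of the end stop. To be left alone.
- bar_left (a joint): Angle (rad) of the left (+y) bay's sprung bar: 0 at its open stop, where it starts, leaning outwards; 0.70 upright; growing as it swings inwards over the bay. A spring drives it away from the centre at 1.15 to whichever side it is on (it takes about 6 N at the grip most of the way, falling to nothing near the centre; damped, the snap takes under 1 s). Down on a phone it reads about 2.22, on nothing 2.32.
- bar_right (a joint): The same for the right (-y) bay's bar: 0 at its open stop leaning outwards away from the bay, 0.70 upright, 1.15 the centre, about 2.22 down on a phone; same spring.
- hinge_left (a point): Hinge of the left bar, 30 mm above the table, outside the bay, at x = +40, y = +94 mm of the jig; its axis is along the jig's x. The bar is steel, 26 mm wide along that axis and 6 mm thick, with a rubber pad on its inner face.
- hinge_right (a point): Hinge of the right bar, likewise at x = +40, y = -94 mm of the jig.
- grip_left (a point): Centre of the left bar's orange cross-grip, 58 mm from the hinge: a round rod of 12 mm diameter, 44 mm long along the jig's x. At the open stop about 74 mm above the table and 37 mm outside the hinge; upright, 88 mm above the table.
- grip_right (a point): Centre of the right bar's orange cross-grip, same size and place on its bar.

How it is judged:
On the way, in this order (a step that is already met when the one before it is completed fails the run):
1. the closed phone is fully home against the end stop (within 3 mm), both bars still open (x of shut_phone in the frame of jig above 0.023 m and z of shut_phone in the frame of jig below 0.0195 m and (y of shut_phone in the frame of jig between 0.042 and 0.05 m or y of shut_phone in the frame of jig between -0.05 and -0.042 m) and value of joint each of bar_left, bar_right below 0.3 rad), for 0.2 s.
2. the bar beside the closed phone has snapped over and down onto it, the other bar still open (x of shut_phone in the frame of jig above 0.023 m and z of shut_phone in the frame of jig below 0.0195 m and (y of shut_phone in the frame of jig between 0.042 and 0.05 m or y of shut_phone in the frame of jig between -0.05 and -0.042 m) and ((y of shut_phone in the frame of jig above 0 m and value of joint bar_left above 2.1 rad and value of joint bar_right below 0.3 rad) or (not (y of shut_phone in the frame of jig above 0 m) and value of joint bar_right above 2.1 rad and value of joint bar_left below 0.3 rad))), for 0.2 s.
At the end, for the whole second after the job is handed in: The closed phone lies flat in its bay, within 3 mm of fully home against the end stop; its bar is snapped down (beyond 2.1 rad) onto it; the other bar is at its open stop (below 0.3 rad) and the open phone is within 8 mm of where it began (all of step 2 and distance of open_phone from where it was at the start of the episode below 0.008 m); the robot touches nothing.
It fails at once if the open phone is shoved (moved more than 8 mm) (distance of open_phone from where it was at the start of the episode above 0.008 m).
It fails at once if the bar beside the open phone is pushed off its open stop ((y of shut_phone in the frame of jig above 0 m and value of joint bar_right above 0.3 rad) or (not (y of shut_phone in the frame of jig above 0 m) and value of joint bar_left above 0.3 rad)).
It also fails if it takes over 42 s, if anything falls off the work surface, if the arm or the gripper's body presses on something with over 40 N, if the wrist force passes 120 N, or if a joint passes its speed limit or range.

ROBOT

A 6-joint arm with a two-finger parallel gripper is mounted at the origin on the work surface. World frame = base frame: x ahead of the robot, y to its left, z up, the work surface at z = 0. Lengths are in m, angles in rad, forces in N, time in s.
With the tool pointing down it reaches from about 0.35 to 0.85 m from the base axis. Payload 8.1 kg.
Tool frame: the origin (TCP) lies at the very end of the fingers, on their centre line; the grasp point (between the pads) lies robot.hold_point_z behind it (robot.hold_point_z is the distance from the TCP to the grasp point, in m); z points along the fingers, y is the direction in which the jaws open and shut (so a half turn about z gives the same grasp; the last joint's range is limited). The gripper opens to 93 mm and grips with 3 to 60 N. Pads are 15 mm wide; open, the fingers measure 128 mm over their backs; the gripper's body (75 mm by 188 mm) begins 65 mm behind the grasp point.
Start: joints at [1.245, 0.13, 1.488, -0, 1.523, -0.085], TCP at [0.143, 0.583, 0.219] pointing down, gripper open.
Joint ranges: [-2.96, 2.96], [-0.89, 2.26], [0.02, 2.5], [-1.34, 4.48], [0, 2.73], [-2.66, 2.66]. Speed limits (rad/s): [2.39, 2.39, 2.79, 3.14, 3.14, 3.14].

INTERFACE

Orientations are given as a rotation vector (axis times angle).
In Python, from plant import robot, cams gives the robot as it stands. The module is installed in compiled form; this text tells all that it offers.
- The arm moves only by the tool step_arm, never from a script. Its argument "deltas" is a list of rows, each an object with "offset": the shift along the tool's x, y, z in cm, a list of three; "roll": the turn about the tool's z in rad. In form: [{"offset": [x, y, z], "roll": roll}, ...]. A call has 1 to 12 rows; each row shifts and turns the commanded pose from where the row before left it, along the tool's axes as they then stand; what a row does not reach is not made up. A row lasts 1/8 s, in which the tool goes at most 62.5 mm and 10.7 degrees, less where a joint would pass 70% of its speed; a pose out of reach is approached as far as the arm can. A call with a gripper value outside its range is refused whole. "fingers" is the finger opening in cm, from 0 to 9.3, set as the call begins (left out, the last holds). The fingers move at their own pace and stop on an object; "grip_force" is the grip in N (left out, the last holds). Time passes only in rows, so rows that do not move let the fingers close. It gives the time, the measured TCP pose, the force and the opening at its end, in the units of the state.
- robot.read_state(): the state, without advancing time (a new reading comes with each control period).
- cams.read_camera(name): name is "scene" or "top" or "wrist"; returns a dict with "pixels" (384x512x3 uint8, red, green, blue), "fx", "fy", "cx", "cy" (pixels), "k1" (the pictures are not rectified: a ray, as slopes to the right and down, at radius r is drawn at 1 + k1 r^2 times it, then the intrinsics apply), "extrinsics" (4x4, takes a point from world to camera coordinates). Camera axes: x right, y down, z forward; pixel columns grow to the right and rows downward; lengths in m; the calibration is good to about 2 mm. A picture is of the moment at which its call begins. There is no depth.
- robot.close_job(): hands the job in, once; it reports no verdict.
Trained networks look in a picture, given as the dict that the camera call returned (one of the last four; its "shot" number tells which), for a name from the list of things; names that differ only in an ending like _2 or _b are one class to them, and where a whole thing is asked for, a point or a joint stands for the part that bears it (a point fixed in the world has none). Each returns a list of dicts, best first, with "score" (0 to 1); they miss things now and then, are a little off and sometimes report something else, mostly with a low value. They report only what shows in the picture. A call takes as long as a camera call.
- cams.boxes_of(picture, thing): "xy" ([column, row] in pixels, amid what is visible of it).
- cams.silhouettes(picture, thing): "mask" (384x512 bool, what is visible of it) and "xy" ([column, row] in pixels, amid what is visible of it).
- cams.pinpoint(picture, thing): "xy" ([column, row] in pixels: a listed point, or the origin of a listed thing).
The state is a dict: "t": time; "q": joint angles; "dq": joint speeds; "joint_torque": joint torques, N m; "tool_pos": TCP position; "orientation": TCP orientation; "force": force on the tool from outside, world axes, zero at the start; "wrist_torque": the same for the moment, N m; "opening": finger opening in m.
Only numpy, scipy, OpenCV 4.12 (cv2) and the standard library are available. Lean on these libraries where they do the work, as an engineer would, in place of code of your own. Each camera call takes 0.05 s, during which the arm holds its last target. There are 200 camera calls.

## Working session

There is one attempt and no reset: what is moved stays moved. The work goes in short steps, Python scripts to look and compute and a tool call to move; the robot and the scene stay as the last step left them, time stands still between calls to the robot, and variables do not carry over. Pictures are saved under pics/ and viewed, about 8 in all and at most 12, crops included, and the job is handed in when it is done.

Besides the shell and the picture viewer there is one more tool, called after "Call:" by a JSON object that holds its "name" and its "arguments", one argument or row to a line. step_arm: Moves the arm, as the interface text tells. Its arguments: {"type":"object","properties":{"deltas":{"type":"array"},"fingers":{"type":"number"},"grip_force":{"type":"number"}},"required":["deltas"]}

```bash
mkdir -p pics; cat > h.py <<'E'
import numpy as np, cv2
from scipy.spatial.transform import Rotation as R
from plant import robot, cams
def ray(p,xy):
    u=np.array([(xy[0]-p['cx'])/p['fx'],(xy[1]-p['cy'])/p['fy']]); s=u.copy()
    for _ in range(20): s=u/(1+p['k1']*(s@s))
    E=np.array(p['extrinsics']); Rm=E[:3,:3]; t=E[:3,3]
    return -Rm.T@t, Rm.T@np.array([s[0],s[1],1])
def atz(p,xy,z):
    o,d=ray(p,xy); return o+d*(z-o[2])/d[2]
def proj(p,X):
    E=np.array(p['extrinsics']); c=E[:3,:3]@np.asarray(X)+E[:3,3]; s=c[:2]/c[2]; s=s*(1+p['k1']*(s@s))
    return np.array([s[0]*p['fx']+p['cx'],s[1]*p['fy']+p['cy']])
def save(p,n): cv2.imwrite('pics/'+n+'.png',p['pixels'][:,:,::-1])
E
python3 - <<'E'
from h import *
np.set_printoptions(precision=4,suppress=True)
s=robot.read_state(); print(s['t'],s['tool_pos'],s['orientation'],R.from_rotvec(s['orientation']).as_matrix(),robot.hold_point_z)
Z=dict(jig=0,end_stop=.012,shut_phone=.017,open_phone=.017,hinge_left=.03,hinge_right=.03,grip_left=.074,grip_right=.074)
P={}
for c in['scene','top']:
    p=P[c]=cams.read_camera(c); save(p,c)
    for n,z in Z.items():
        for d in cams.pinpoint(p,n)[:2]: print(c,n,round(d['score'],2),np.array(d['xy']),atz(p,d['xy'],z))
cv2.imwrite('pics/both.png',cv2.resize(np.vstack([P['scene']['pixels'],P['top']['pixels']])[:,:,::-1],None,fx=.78,fy=.78))
E
```

```text
0.0 [0.1429 0.5822 0.2176] [-0.3773 -3.1185  0.0028] [[-0.9711  0.2385 -0.0006]
 [ 0.2385  0.9711 -0.0017]
 [ 0.0002 -0.0018 -1.    ]] 0.0188
scene jig 0.6 [238.2 167.1] [ 0.5798 -0.0601  0.    ]
scene end_stop 0.56 [205.2 193.5] [ 0.6718 -0.0853  0.012 ]
scene shut_phone 0.96 [228.8 141.6] [ 0.5406 -0.1025  0.017 ]
scene shut_phone 0.32 [261.3 197.9] [0.634  0.0186 0.017 ]
scene open_phone 0.72 [259.4 172.6] [ 0.5827 -0.0101  0.017 ]
scene hinge_left 0.89 [262.1 197.5] [0.6394 0.0223 0.03  ]
scene hinge_right 0.69 [189.6 142.6] [ 0.5884 -0.1688  0.03  ]
scene grip_left 0.57 [281.4 195.2] [0.6433 0.06   0.074 ]
scene grip_right 0.91 [173.  122.6] [ 0.587  -0.2015  0.074 ]
top jig 0.96 [297.  238.4] [ 0.5714 -0.0651  0.    ]
top end_stop 0.89 [305.2 187.1] [ 0.677  -0.0844  0.012 ]
top shut_phone 0.89 [313.6 248.2] [ 0.5502 -0.0963  0.017 ]
top open_phone 0.89 [272.  229.7] [ 0.589  -0.0132  0.017 ]
top hinge_left 0.94 [255.8 204.2] [0.6399 0.0188 0.03  ]
top hinge_right 0.85 [348.  226.6] [ 0.5915 -0.1651  0.03  ]
top grip_left 0.89 [232.7 195.2] [0.6514 0.062  0.074 ]
top grip_right 0.87 [366.6 226. ] [ 0.5883 -0.1897  0.074 ]
```

View pics/both.png

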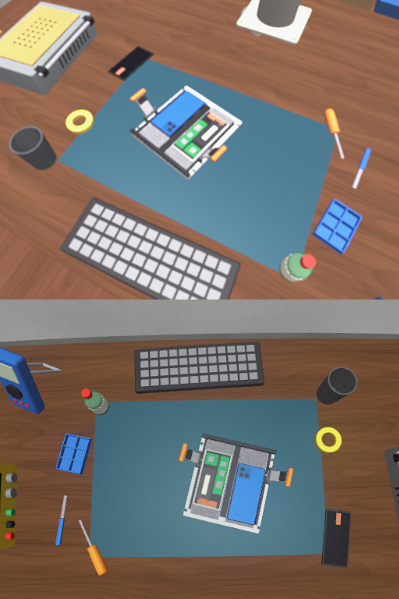

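```bash
cat > fit.py <<'E'
from h import *
from scipy.optimize import least_squares
np.set_printoptions(precision=4,suppress=True)
G=58*np.sin(.7)
K=dict(jig=(0,0,0),end_stop=(100,0,12),hinge_left=(40,94,30),hinge_right=(40,-94,30),grip_left=(40,94+37,74),grip_right=(40,-131,74))
def w(v,X):
    c,s=np.cos(v[2]),np.sin(v[2]); X=np.asarray(X)/1000
    return np.array([v[0]+c*X[0]-s*X[1],v[1]+s*X[0]+c*X[1],X[2]])
def tojig(v,X):
    c,s=np.cos(v[2]),np.sin(v[2]); d=np.asarray(X)[:2]-v[:2]
    return np.array([c*d[0]+s*d[1],-s*d[0]+c*d[1]])*1000
def fit(ps,names=K):
    obs=[]
    for p in ps:
        for n in names:
            d=cams.pinpoint(p,n)
            if d and d[0]['score']>.5: obs.append((p,n,np.array(d[0]['xy'])))
    f=lambda v:np.concatenate([proj(p,w(v,K[n]))-xy for p,n,xy in obs])
    r=least_squares(f,[.575,-.063,-.24],loss='soft_l1',f_scale=1.5)
    return r.x,[(n,(proj(p,w(r.x,K[n]))-xy).round(1)) for p,n,xy in obs]
def phone(p,v,n='shut_phone'):
    m=cams.silhouettes(p,n)[0]['mask'].astype(np.uint8)
    c=max(cv2.findContours(m,0,2)[0],key=cv2.contourArea)
    return np.array([tojig(v,atz(p,q,.022)) for q in cv2.boxPoints(cv2.minAreaRect(c))])
def plan(v,X):
    s=robot.read_state(); M=R.from_rotvec(s['orientation']).as_matrix()
    T=w(v,X); d=M.T@(T-s['tool_pos'])*100
    ty=np.arctan2(M[1,1],M[0,1])-np.pi/2; return d, 'roll',-(v[2]-ty)
E
python3 - <<'E'
from fit import *
ps=[cams.read_camera(c) for c in('scene','top')]
for P in (ps,ps[:1],ps[1:]):
    v,r=fit(P); print(v,r)
v,_=fit(ps)
for p in ps:
    d=cams.pinpoint(p,'shut_phone')[0]; print(tojig(v,atz(p,d['xy'],.017)),phone(p,v))
print(plan(v,(-128,-46,120)),robot.read_state()['t'])
E
```

```text
[ 0.578  -0.0593 -0.2441] [('jig', array([0.3, 0.4])), ('hinge_left', array([-1.3,  2.7])), ('grip_right', array([1.3, 0.2])), ('jig', array([-1.2,  1.9])), ('end_stop', array([-1.1,  0.8])), ('hinge_left', array([-1.9,  0.7])), ('hinge_right', array([1.5, 0.3])), ('grip_left', array([ 2.5, -0.1])), ('grip_right', array([ 2.8, -2.6]))]
[ 0.5751 -0.0614 -0.2115] [('jig', array([ 0., -1.])), ('hinge_left', array([-0.1,  0.4])), ('grip_right', array([0.1, 0.4]))]
[ 0.5786 -0.0577 -0.2584] [('jig', array([-2. ,  1.6])), ('end_stop', array([-1.2,  0.7])), ('hinge_left', array([-2.3, -0.1])), ('hinge_right', array([0.8, 0.7])), ('grip_left', array([ 2.2, -1.3])), ('grip_right', array([ 2. , -1.8]))]
[-22.2031 -44.8685] [[  54.2572  -79.2728]
 [-107.195   -88.7719]
 [ -88.1039   -8.0262]
 [  65.49     -5.2921]]
[-20.6344 -40.9636] [[-93.1223  -9.0717]
 [ 56.1262  -6.7292]
 [ 58.201  -81.8703]
 [-90.7768 -82.0433]]
(array([-44.7332, -56.5278,   9.8637]), 'roll', np.float64(0.003277067914745163)) 3.0
```

Call:
{"name": "step_arm", "arguments": {
  "deltas": [
    {"offset": [-3.7,-4.7,0]},
    {"offset": [-3.7,-4.7,0]},
    {"offset": [-3.7,-4.7,0]},
    {"offset": [-3.7,-4.7,0]},
    {"offset": [-3.7,-4.7,0]},
    {"offset": [-3.7,-4.7,0]},
    {"offset": [-3.7,-4.7,0]},
    {"offset": [-3.7,-4.7,0]},
    {"offset": [-3.7,-4.7,0]},
    {"offset": [-3.7,-4.7,0]},
    {"offset": [-3.8,-4.7,0]},
    {"offset": [-3.9,-4.8,0]}
  ],
  "fingers": 2
}}

```text
schema error: expected keys offset, roll
```

```bash
python3 - <<'E'
from fit import *
p=cams.read_camera('wrist'); save(p,'w1')
s=robot.read_state(); print(s['t'],s['tool_pos'],s['opening'])
v,r=fit([p]); print(v,r)
v2=np.array([.578,-.0593,-.2441])
print(plan(v2,(-128,-46,50)))
print(phone(p,v),cams.pinpoint(p,'shut_phone')[:1])
E
```

```text
3.05 [0.1431 0.5827 0.2186] 0.09273916834835326Traceback (most recent call last):
  File "<stdin>", line 4, in <module>
  File "fit.py", line 19, in fit
    r=least_squares(f,[.575,-.063,-.24],loss='soft_l1',f_scale=1.5)
    return func(*args, **kwargs)
    vector_fun = VectorFunction(
        fun_wrapped,
    ...<6 lines>...
        workers=workers
    )
    self._update_fun()
    ~~~~~~~~~~~~~~~~^^
    self.f = self.fun_wrapped(xp_copy(self.x))
             ~~~~~~~~~~~~~~~~^^^^^^^^^^^^^^^^^
    return np.atleast_1d(self.fun(x))
                         ~~~~~~~~^^^
    return self.f(x, *self.args, **self.kwargs)
           ~~~~~~^^^^^^^^^^^^^^^^^^^^^^^^^^^^^^
  File "fit.py", line 18, in <lambda>
    f=lambda v:np.concatenate([proj(p,w(v,K[n]))-xy for p,n,xy in obs])
               ~~~~~~~~~~~~~~^^^^^^^^^^^^^^^^^^^^^^^^^^^^^^^^^^^^^^^^^^
ValueError: need at least one array to concatenate
```

View pics/w1.png

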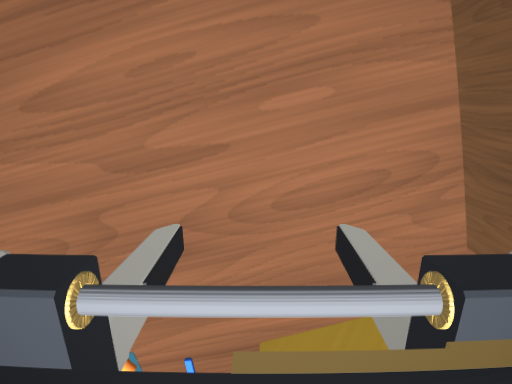

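The move was refused because each row needs a roll value. This wrist view shows only the bare table and the open fingers at rows 230–340.

Call:
{"name": "step_arm", "arguments": {
  "deltas": [
    {"offset": [-3.7,-4.7,0],"roll": 0},
    {"offset": [-3.7,-4.7,0],"roll": 0},
    {"offset": [-3.7,-4.7,0],"roll": 0},
    {"offset": [-3.7,-4.7,0],"roll": 0},
    {"offset": [-3.7,-4.7,0],"roll": 0},
    {"offset": [-3.7,-4.7,0],"roll": 0},
    {"offset": [-3.7,-4.7,0],"roll": 0},
    {"offset": [-3.7,-4.7,0],"roll": 0},
    {"offset": [-3.7,-4.7,0],"roll": 0},
    {"offset": [-3.7,-4.7,0],"roll": 0},
    {"offset": [-3.8,-4.7,0],"roll": 0},
    {"offset": [-3.9,-4.8,0],"roll": 0}
  ],
  "fingers": 2
}}

```text
t: 4.85
tool_pos: [0.4431, -0.0747, 0.2191]
orientation: [0.378, 3.117, 0.0]
force: [-0.1, 0.6, 0.4]
opening: 0.0198
```

```bash
python3 - <<'E'
from fit import *
p=cams.read_camera('wrist'); save(p,'w2')
s=robot.read_state(); print(s['t'],s['tool_pos'],s['opening'])
v2=np.array([.578,-.0593,-.2441])
print(plan(v2,(-128,-46,50)))
try:
    v,r=fit([p]); print(v,r)
    print(phone(p,v2),cams.pinpoint(p,'shut_phone')[:1])
except Exception as e: print(e)
E
```

```text
4.9 [ 0.4447 -0.0808  0.2184] 0.02014170987497902
(array([ 0.4278,  0.7653, 16.8367]), 'roll', np.float64(-0.00014506437741787503))
[ 0.5787 -0.0647 -0.2401] [('end_stop', array([-0., -0.]))]
[[-93.3049 -81.1269]
 [-93.4694 -11.2236]
 [ 39.816   -7.1188]
 [ 39.9785 -84.2258]] [{'xy': [259.4, 248.2], 'score': 0.61}]
```

View pics/w2.png

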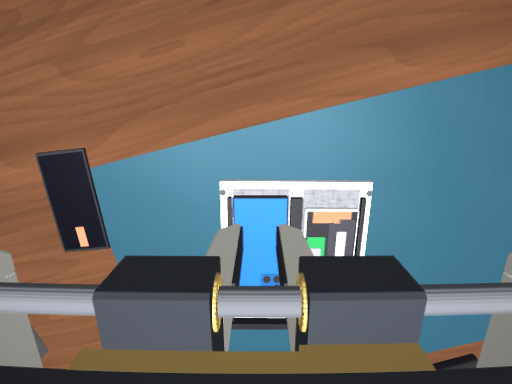

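The near edge of the jig lies at row ~182, from column 220 to 372. The blue phone's near edge is at row ~197, columns 234–288, so it is in the right bay. I'll check the pose against these corners.

```bash
python3 - <<'E'
from fit import *
p=cams.read_camera('wrist')
v=np.array([.578,-.0593,-.2441])
im=p['pixels'].copy()[:,:,::-1].copy()
im=cv2.resize(im[160:280,190:400],None,fx=3.8,fy=3.8,interpolation=cv2.INTER_CUBIC)
for X in [(-110,100,12),(-110,-100,12),(-110,-8,20),(-110,8,20),(-110,-8,12),(-110,-84,12),(-96,-46,22),(-96,-10,22),(-96,-82,22)]:
    u=proj(p,w(v,X)); print(X,u); cv2.circle(im,tuple(((u-[190,160]+.5)*3.8).astype(int).tolist()),4,(0,0,255),1)
cv2.imwrite('pics/c1.png',im); print(robot.read_state()['t'])
E
```

```text
(-110, 100, 12) [370.7826 182.3499]
(-110, -100, 12) [216.3751 181.5697]
(-110, -8, 20) [288.3271 183.4586]
(-110, 8, 20) [300.9707 183.5217]
(-110, -8, 12) [287.7428 181.899 ]
(-110, -84, 12) [228.7733 181.6231]
(-96, -46, 22) [258.1954 194.3932]
(-96, -10, 22) [286.5497 194.5233]
(-96, -82, 22) [229.8353 194.2608]
5.35
```

View pics/c1.png

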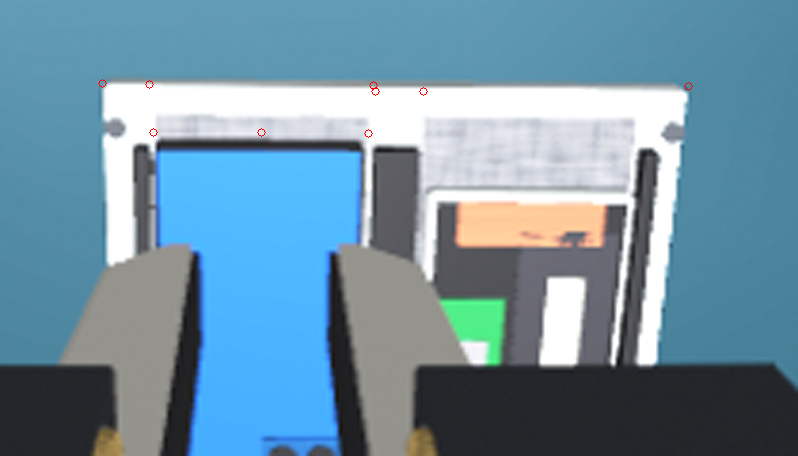

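Call:
{"name": "step_arm", "arguments": {
  "deltas": [
    {"offset": [0.2,0.4,5],"roll": 0},
    {"offset": [0.2,0.4,5],"roll": 0},
    {"offset": [0,0,5],"roll": 0},
    {"offset": [0,0,1.8],"roll": 0},
    {"offset": [0,0,0],"roll": 0},
    {"offset": [0,0,0],"roll": 0}
  ]
}}

```text
t: 6.1
tool_pos: [0.4414, -0.0637, 0.052]
orientation: [0.376, 3.117, -0.0]
force: [0.9, -0.1, 0.5]
opening: 0.0203
```

```bash
python3 - <<'E'
from fit import *
s=robot.read_state(); v=np.array([.578,-.0593,-.2441]); print(s['t'],s['tool_pos'],s['force'],tojig(v,s['tool_pos']))
print(plan(v,(-55.5,-46,16)),R.from_rotvec(s['orientation']).as_matrix())
E
```

```text
6.1 [ 0.4414 -0.0637  0.052 ] [ 0.8546 -0.1074  0.4636] [-131.4804  -37.3042]
(array([-7.5873, -0.9006,  3.6158]), 'roll', np.float64(0.004095901597678725)) [[-0.9713  0.2377  0.0019]
 [ 0.2377  0.9713 -0.0005]
 [-0.002  -0.     -1.    ]]
```

Call:
{"name": "step_arm", "arguments": {
  "deltas": [
    {"offset": [0,-0.9,1.2],"roll": 0},
    {"offset": [0,0,1.2],"roll": 0},
    {"offset": [0,0,1.2],"roll": 0},
    {"offset": [-0.8,0,0],"roll": 0},
    {"offset": [-0.8,0,0],"roll": 0},
    {"offset": [-0.8,0,0],"roll": 0},
    {"offset": [-0.4,0,0],"roll": 0},
    {"offset": [-0.4,0,0],"roll": 0},
    {"offset": [-0.4,0,0],"roll": 0},
    {"offset": [0,0,0],"roll": 0}
  ]
}}

```text
t: 7.35
tool_pos: [0.4735, -0.0813, 0.0146]
orientation: [0.377, 3.119, -0.0]
force: [0.1, 0.0, -0.0]
opening: 0.0201
```

```bash
cat > st.py <<'E'
from fit import *
s=robot.read_state(); v=np.array([.578,-.0593,-.2441]); c,n=np.cos(v[2]),np.sin(v[2]); f=s['force']
print(s['t'],s['tool_pos'][2],'jig',tojig(v,s['tool_pos']),'F jig',c*f[0]+n*f[1],-n*f[0]+c*f[1],f[2])
E
python3 st.py
```

```text
7.35 0.014628410836569506 jig [-96.0755 -46.5563] F jig 0.072465656347097 0.05163846974452987 -0.04997593730336079
```

Call:
{"name": "step_arm", "arguments": {
  "deltas": [
    {"offset": [-0.3,0,0],"roll": 0},
    {"offset": [-0.4,0,0],"roll": 0},
    {"offset": [-0.5,0,0],"roll": 0},
    {"offset": [-0.5,0,0],"roll": 0},
    {"offset": [-0.5,0,0],"roll": 0},
    {"offset": [-0.5,0,0],"roll": 0},
    {"offset": [-0.4,0,0],"roll": 0},
    {"offset": [-0.3,0,0],"roll": 0},
    {"offset": [-0.2,0,0],"roll": 0}
  ]
}}

```text
t: 8.48
tool_pos: [0.5083, -0.0898, 0.0147]
orientation: [-0.377, -3.119, -0.0]
force: [-2.5, 0.5, 1.2]
opening: 0.0201
```

```bash
python3 st.py
```

```text
8.475 0.014668332891477218 jig [-60.2157 -46.4532] F jig -2.542625986168244 -0.10869221854665029 1.2236147585940613
```

Contact is about 2.5 N of sliding force. I'll go on slowly until the stop.

Call:
{"name": "step_arm", "arguments": {
  "deltas": [
    {"offset": [-0.15,0,0],"roll": 0},
    {"offset": [-0.15,0,0],"roll": 0},
    {"offset": [-0.1,0,0],"roll": 0},
    {"offset": [0,0,0],"roll": 0}
  ]
}}

```text
t: 8.98
tool_pos: [0.5107, -0.0903, 0.0145]
orientation: [-0.377, -3.116, -0.001]
force: [-8.0, 1.9, 7.0]
opening: 0.0202
```

```bash
python3 st.py
```

```text
8.975 0.014463135446212843 jig [-57.8184 -46.3838] F jig -8.166365791950968 -0.1192314568773345 7.011803808997363
```

Call:
{"name": "step_arm", "arguments": {
  "deltas": [
    {"offset": [-0.1,0,0],"roll": 0},
    {"offset": [-0.1,0,0],"roll": 0},
    {"offset": [0,0,0],"roll": 0}
  ]
}}

```text
t: 9.35
tool_pos: [0.5108, -0.0903, 0.0142]
orientation: [-0.376, -3.112, -0.001]
force: [-17.7, 4.1, 14.9]
opening: 0.0199
```

```bash
python3 st.py
```

```text
9.35 0.014231277789761618 jig [-57.7059 -46.3707] F jig -18.166946997686694 -0.31803517107008394 14.864613960669875
```

The 18 N force with no further motion shows the phone is against the stop. Next I back off, rise and look.

Call:
{"name": "step_arm", "arguments": {
  "deltas": [
    {"offset": [0.5,0,0],"roll": 0},
    {"offset": [1.5,0,0],"roll": 0},
    {"offset": [2,0,-3],"roll": 0},
    {"offset": [3,0,-5],"roll": 0},
    {"offset": [3,0,-5],"roll": 0},
    {"offset": [2,0,-2],"roll": 0},
    {"offset": [0,0,0],"roll": 0},
    {"offset": [0,0,0],"roll": 0}
  ],
  "fingers": 0
}}

```text
t: 10.35
tool_pos: [0.3978, -0.0627, 0.1639]
orientation: [0.377, 3.119, -0.0]
force: [-0.4, 0.7, -0.2]
opening: 0.0006
```

```bash
python3 st.py; python3 - <<'E'
from fit import *
v=np.array([.578,-.0593,-.2441])
p=cams.read_camera('wrist');t=cams.read_camera('top')
a=p['pixels'][140:380,150:450]; b=cv2.resize(t['pixels'][150:320,200:400],(300,240),interpolation=cv2.INTER_CUBIC)
cv2.imwrite('pics/c2.png',cv2.resize(np.hstack([a,b])[:,:,::-1],None,fx=1.33,fy=1.33))
d=cams.pinpoint(t,'shut_phone'); d and print(d[0]['score'],tojig(v,atz(t,d[0]['xy'],.017)))
for n,z in(('grip_right',.074),('hinge_right',.03)):
    d=cams.pinpoint(t,n); d and print(n,d[0]['score'],tojig(v,atz(t,d[0]['xy'],z)))
print(plan(v,(40,-172,130)))
E
```

```text
10.35 0.1638919908252403 jig [-173.9936  -46.8465] F jig -0.5870898023413048 0.5928643273215175 -0.1792831933470374
0.87 [ 30.7336 -40.5844]
grip_right 0.57 [  39.8146 -129.9185]
hinge_right 0.97 [ 35.8097 -94.7976]
(array([-21.4302, -12.5881,   3.297 ]), 'roll', np.float64(0.0032459055846416895))
```

View pics/c2.png

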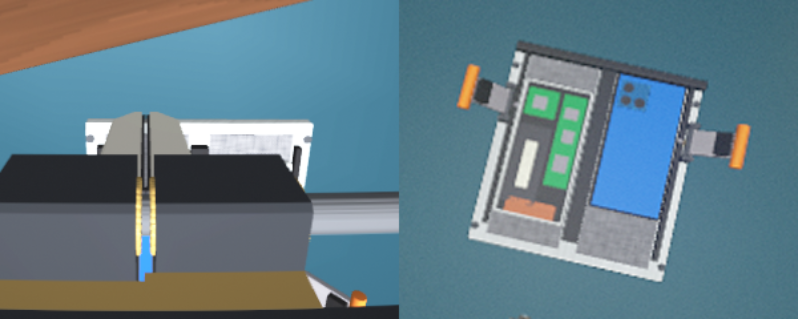

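The top view shows the blue phone flush against the black stop, with both bars still open. Next I go outside the right grip.

Call:
{"name": "step_arm", "arguments": {
  "deltas": [
    {"offset": [-2,-3.2,0],"roll": 0},
    {"offset": [-4,-3.2,0],"roll": 0},
    {"offset": [-4,-3.2,0],"roll": 0},
    {"offset": [-4,-3,0],"roll": 0},
    {"offset": [-4,0,0],"roll": 0},
    {"offset": [-3.4,0,2],"roll": 0},
    {"offset": [0,0,2],"roll": 0},
    {"offset": [0,0,0],"roll": 0},
    {"offset": [0,0,0],"roll": 0}
  ]
}}

```text
t: 11.72
tool_pos: [0.5747, -0.2358, 0.1249]
orientation: [-0.377, -3.119, -0.0]
force: [-0.1, -0.9, -0.4]
opening: 0.0006
```

```bash
python3 st.py; python3 - <<'E'
from fit import *
v=np.array([.578,-.0593,-.2441])
p=cams.read_camera('wrist');t=cams.read_camera('top')
cv2.imwrite('pics/c3.png',cv2.resize(np.hstack([p['pixels'],t['pixels']])[:,:,::-1],None,fx=.78,fy=.78))
print(plan(v,(38,-172,68)))
d=cams.pinpoint(p,'grip_right'); d and print(d[0]['score'],tojig(v,atz(p,d[0]['xy'],.074)))
E
```

```text
11.725 0.12493419968334123 jig [  39.466  -172.0843] F jig 0.07252950345143078 -0.8648576783630033 -0.3604237655316388
(array([0.2362, 0.0288, 5.8082]), 'roll', np.float64(0.003247135728233791))
0.82 [  41.0152 -133.8589]
```

View pics/c3.png

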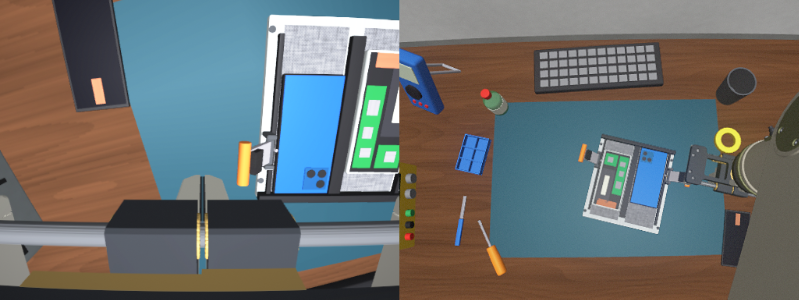

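Call:
{"name": "step_arm", "arguments": {
  "deltas": [
    {"offset": [0,0,2],"roll": 0},
    {"offset": [0,0,2],"roll": 0},
    {"offset": [0,0,1.9],"roll": 0},
    {"offset": [0,0.7,0],"roll": 0},
    {"offset": [0,0.7,0],"roll": 0},
    {"offset": [0,0.6,0],"roll": 0},
    {"offset": [0,0.6,0],"roll": 0},
    {"offset": [0,0.6,0],"roll": 0},
    {"offset": [0,0.6,0],"roll": 0},
    {"offset": [0,0.6,0],"roll": 0}
  ]
}}

```text
t: 13.12
tool_pos: [0.5858, -0.2033, 0.0747]
orientation: [0.38, 3.114, -0.025]
force: [-38.5, -31.1, 57.0]
opening: 0.0004
```

```bash
python3 st.py
```

```text
13.125 0.07469400657834019 jig [  42.4183 -137.8316] F jig -29.8116979230296 -39.45725837456114 57.02362148307195
```

Unexpected force: 57 N up, 39 N sideways. I'll back off at once and look.

Call:
{"name": "step_arm", "arguments": {
  "deltas": [
    {"offset": [0,-1.0,-0.6],"roll": 0},
    {"offset": [0,-1.2,0],"roll": 0},
    {"offset": [0,-1.2,0],"roll": 0},
    {"offset": [0,0,0],"roll": 0}
  ]
}}

```text
t: 13.62
tool_pos: [0.5772, -0.2266, 0.071]
orientation: [-0.378, -3.118, -0.001]
force: [-0.3, -0.6, 0.4]
opening: 0.0004
```

```bash
python3 st.py; python3 - <<'E'
from fit import *
p=cams.read_camera('wrist');t=cams.read_camera('scene')
b=cv2.resize(t['pixels'][70:250,120:360],(512,384),interpolation=cv2.INTER_CUBIC)
cv2.imwrite('pics/c4.png',cv2.resize(np.hstack([p['pixels'],b])[:,:,::-1],None,fx=.78,fy=.78))
E
```

```text
13.625 0.07103301371238092 jig [  39.7092 -162.5629] F jig -0.15451006679351784 -0.6551146441503185 0.4065248847226262
```

View pics/c4.png

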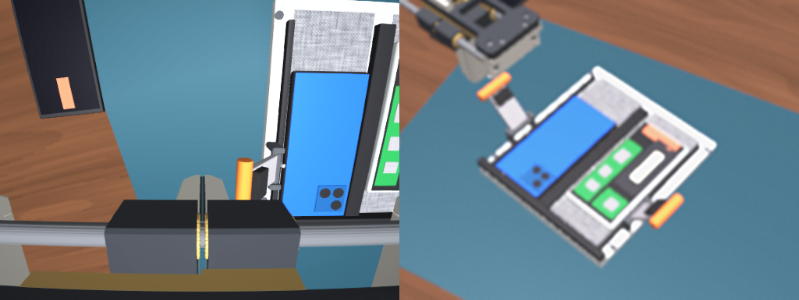

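```bash
python3 -c "
from h import *
print(robot.read_state()['q'])"
```

```text
[-4.55707649e-01  2.96759930e-01  1.57445990e+00  3.45666851e-04
  1.27143959e+00 -1.78571197e+00]
```

The bar hasn't moved. The fingertips taper outwards along tool y, so their sloped back wedged down on the rod. I'll turn the tool a quarter turn and push with the flat side.

Call:
{"name": "step_arm", "arguments": {
  "deltas": [
    {"offset": [0,-0.3,0],"roll": 0.175},
    {"offset": [0,0,0],"roll": 0.175},
    {"offset": [0,0,0],"roll": 0.175}
  ]
}}

```text
t: 14.1
tool_pos: [0.577, -0.2284, 0.0712]
orientation: [-1.181, -2.91, -0.001]
force: [0.3, -0.1, -0.0]
opening: 0.0002
```

```bash
python3 -c "
from h import *
print(robot.read_state()['q'][5])"
```

```text
-1.259671481967251
```

Call:
{"name": "step_arm", "arguments": {
  "deltas": [
    {"offset": [0,0,0],"roll": 0.175},
    {"offset": [0,0,0],"roll": 0.175},
    {"offset": [0,0,0],"roll": 0.175},
    {"offset": [0,0,0],"roll": 0.175},
    {"offset": [0,0,0],"roll": 0.175},
    {"offset": [0,0,0],"roll": 0.171},
    {"offset": [0,0,1.2],"roll": 0},
    {"offset": [0,0,0],"roll": 0}
  ]
}}

```text
t: 15.1
tool_pos: [0.5758, -0.2282, 0.0575]
orientation: [-2.466, -1.942, 0.002]
force: [-0.3, 0.1, 0.3]
opening: 0.0003
```

```bash
python3 st.py; python3 - <<'E'
from fit import *
v=np.array([.578,-.0593,-.2441])
print(plan(v,(40,-145,60))[0],robot.read_state()['orientation'])
E
```

```text
15.1 0.057535683825602535 jig [  38.6914 -164.4359] F jig -0.2958916995151357 0.022904394844573586 0.2708152366183676
[ 1.9427  0.1445 -0.2454] [-2.4659 -1.9418  0.0021]
```

Call:
{"name": "step_arm", "arguments": {
  "deltas": [
    {"offset": [0.7,0,0],"roll": 0},
    {"offset": [0.7,0,0],"roll": 0},
    {"offset": [0.5,0,0],"roll": 0},
    {"offset": [0.4,0,0],"roll": 0},
    {"offset": [0.4,0,0],"roll": 0}
  ]
}}

```text
t: 15.72
tool_pos: [0.5829, -0.2079, 0.0623]
orientation: [2.468, 1.934, -0.008]
force: [-15.7, -21.3, 18.9]
opening: 0.0003
```

```bash
python3 st.py
```

```text
15.725 0.06228203866554216 jig [  40.7038 -142.9809] F jig -10.056491135022407 -24.455430215316227 18.914723841064323
```

The bar is friction-locked: the rod rises as it swings and rubs on the finger. The load along the arc is 24.5·0.765 − 18.9·0.644 ≈ 6.6 N, which fits the spring. I'll follow the arc, lifting as I push.

Call:
{"name": "step_arm", "arguments": {
  "deltas": [
    {"offset": [-0.9,0,-0.7],"roll": 0},
    {"offset": [0,0,0],"roll": 0},
    {"offset": [0.2,0,0],"roll": 0},
    {"offset": [0.48,0,-0.36],"roll": 0},
    {"offset": [0.48,0,-0.36],"roll": 0},
    {"offset": [0.54,0,-0.25],"roll": 0}
  ]
}}

```text
t: 16.48
tool_pos: [0.5854, -0.1972, 0.0773]
orientation: [2.47, 1.936, -0.004]
force: [-5.3, -10.3, 8.5]
opening: 0.0006
```

```bash
python3 st.py
```

```text
16.475 0.07733620411887623 jig [  40.5255 -132.0614] F jig -2.689194171745802 -11.313364174138727 8.475322608423312
```

It's moving with low force, so I continue along the arc.

Call:
{"name": "step_arm", "arguments": {
  "deltas": [
    {"offset": [0.54,0,-0.25],"roll": 0},
    {"offset": [0.56,0,-0.15],"roll": 0},
    {"offset": [0.56,0,-0.12],"roll": 0},
    {"offset": [0.58,0,0],"roll": 0},
    {"offset": [0.58,0,0],"roll": 0}
  ]
}}

```text
t: 17.1
tool_pos: [0.5929, -0.1684, 0.0824]
orientation: [2.47, 1.937, 0.0]
force: [-0.4, -4.1, 3.2]
opening: 0.0001
```

```bash
python3 st.py
```

```text
17.1 0.08243762624236814 jig [  40.7856 -102.2304] F jig 0.6325916521156042 -4.088360473724214 3.1524528488406913
```

Call:
{"name": "step_arm", "arguments": {
  "deltas": [
    {"offset": [0.56,0,0.08],"roll": 0},
    {"offset": [0.56,0,0.1],"roll": 0},
    {"offset": [0.54,0,0.15],"roll": 0},
    {"offset": [0.54,0,0.2],"roll": 0},
    {"offset": [0.5,0,0.25],"roll": 0},
    {"offset": [0.4,0,0.2],"roll": 0}
  ]
}}

```text
t: 17.85
tool_pos: [0.5992, -0.1371, 0.0712]
orientation: [-2.472, -1.938, 0.0]
force: [-0.6, 0.4, -0.3]
opening: 0.0004
```

```bash
python3 st.py; python3 - <<'E'
from fit import *
t=cams.read_camera('scene')
cv2.imwrite('pics/c5.png',cv2.resize(t['pixels'][70:250,120:360],(640,480),interpolation=cv2.INTER_CUBIC)[:,:,::-1])
E
```

```text
17.85 0.0712088311969955 jig [ 39.4219 -70.3546] F jig -0.6274314448561028 0.22360004725195962 -0.3036224440675189
```

View pics/c5.png

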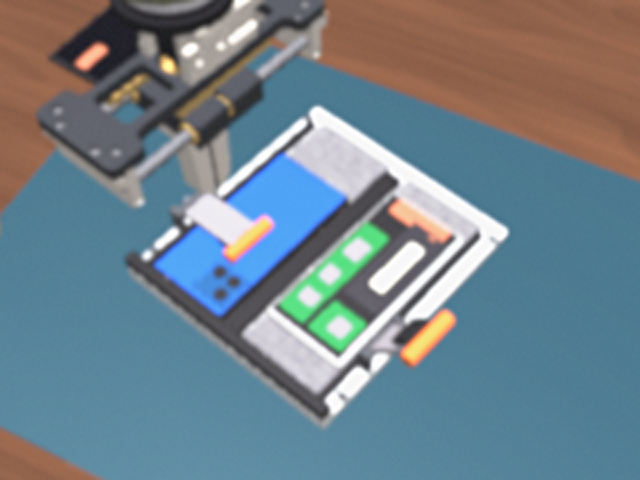

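The bar has snapped down onto the blue phone: its orange grip now lies over the phone at (248,238), and the finger is clear. I'll lift straight up and away.

Call:
{"name": "step_arm", "arguments": {
  "deltas": [
    {"offset": [-0.3,0,-2],"roll": 0},
    {"offset": [0,0,-5],"roll": 0},
    {"offset": [-4,0,-5],"roll": 0},
    {"offset": [-5,0,-2],"roll": 0},
    {"offset": [-5,0,0],"roll": 0},
    {"offset": [-5,0,0],"roll": 0},
    {"offset": [0,0,0],"roll": 0},
    {"offset": [0,0,0],"roll": 0}
  ]
}}

```text
t: 18.9
tool_pos: [0.5537, -0.3244, 0.2118]
orientation: [2.473, 1.937, 0.001]
force: [0.1, 0.4, -0.7]
opening: 0.0007
```

```bash
python3 st.py; python3 - <<'E'
from fit import *
t=cams.read_camera('top'); v=np.array([.578,-.0593,-.2441])
cv2.imwrite('pics/c6.png',cv2.resize(t['pixels'][150:320,200:400],(640,544),interpolation=cv2.INTER_CUBIC)[:,:,::-1])
for n,z in(('shut_phone',.017),('open_phone',.017),('grip_right',.035),('grip_left',.074)):
    d=cams.pinpoint(t,n); d and print(n,d[0]['score'],d[0]['xy'],tojig(v,atz(t,d[0]['xy'],z)))
E
```

```text
18.9 0.2117525705039222 jig [  40.4817 -263.1187] F jig 0.01446857823005987 0.4028062819325248 -0.7340716709269645
shut_phone 0.91 [315.5, 225.4] [ 28.0163 -36.9845]
open_phone 0.63 [271.2, 229.8] [-1.0742 48.8999]
grip_right 0.81 [317.0, 217.8] [ 41.3451 -34.5649]
grip_left 0.6 [231.3, 192.5] [ 46.3611 139.2581]
```

View pics/c6.png

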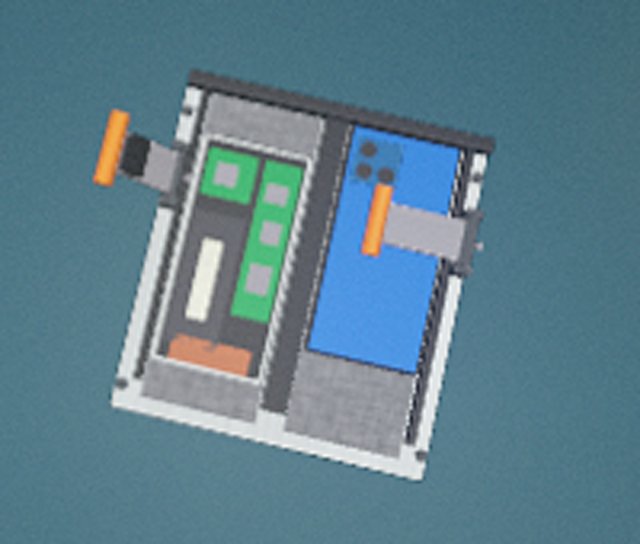

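The blue phone is flush against the stop with its bar down across it. The left bar is still open, and the open phone sits where it was. I'm handing in.

```bash
python3 -c "
from h import *
robot.close_job(); print(robot.read_state()['t'])"
```

```text
the job is handed in; nothing more can be done
the job is handed in; nothing more can be done
```

The blue phone is home against the end stop with its bar snapped down on it, and I handed the job in at about 19 s of the 42 s allowed. No verdict is reported.

- **Sliding the phone:** I pushed it along the right bay until it hit the end stop. The force rose to 18 N with no further movement, and the top view showed it flush.
- **First two tries at the bar:** both jammed. The rod rises as it swings, and friction against the finger locked it. The first try reached about 57 N upward and 39 N sideways at the tool before I backed off; the second stopped at about 24 N. The first peak, about 70 N in all, was on the fingers, under the 120 N wrist limit. The 40 N limit covers the arm and gripper body, and I saw no contact there.
- **Third try:** I turned the tool a quarter turn and followed the rod's arc. The bar went over with about 11 N sideways at most and snapped down.
- **Last checks:** the final top picture shows the phone at the stop with its bar across it and the left bar still open. The open phone was found within a pixel of its first position, and the arm was clear.
- **Disagreements:** the network put the phone about 9 mm off sideways in the last picture, at y = -37 mm. Its bay allows only about 2 mm of play and the picture shows it seated, so I took that as network error. The tool stopped about 2 mm short of the expected home position, which I put down to calibration and pose-fit error.

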